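# Hang the weight hanger on the side hook of the consolidation loading beam

### The job

Load the consolidation frame: take the weight hanger from the bench, bring it sideways over the hook at the free end of the loading beam so that its cross pin slides in at the hook's open side, and let the pin down to the bottom of the hook's throat. The beam is springy and the hanger's weight is not known, so ease the load on slowly, about 2 cm/s or less, without forcing anything, until the beam carries all of it and stays still as you let go. Leave the hanger hanging free and the other things on the bench undisturbed.

Things in the scene. Friction and masses are not known exactly. Their poses are not given: they have to be found in the camera images.
- hanger_grip (a point): Centre of the upright grip tab at the top of the weight hanger, 188 mm above the underside of its foot. The tab is steel, 30 mm wide along the point's x, 12 mm thick along its y, 40 mm tall; pinch it across the 12 mm from above. z is up; a half turn about z makes no difference.
- hanger: Steel weight hanger, 208 mm tall, standing upright; origin under its round foot (68 mm across), axes as hanger_grip. Two slotted weights (60 and 50 mm across) lie on the foot, to 40 mm up. In all 0.33 to 0.94 kg, different each time. Above a short rod is a flat closed stirrup, 60 mm wide along x, 12 mm thick along y, then the tab.
- hanger_pin (a point): Middle of the round cross pin in the stirrup's window, 76 mm straight below hanger_grip, 112 mm above the foot's underside. Pin: 10 mm diameter, along the point's x, 40 mm free length between the stirrup's legs. The window is open from 42 mm below to 44 mm above the pin's centre; lip and beak of the hook go through it below the pin, the roof above the pin.
- hook_seat (a point): Where the pin's centre must finally lie: in the throat of the hook, a 10 mm thick upright plate at the beam's free end; 190 mm above the bench, unloaded. x: normal of the plate (the pin lies along it); y: along the beam toward its pivot, 300 mm away at the same height; z: up. Turns with the beam. Throat 13 mm wide (y = -6.5 to 6.5 mm), floor at z = -5 mm; the back wall, y = 6.5 mm, runs up to the roof.
- hook_ledge (a point): Same axes as hook_seat, 21 mm outward (-y) of it and 9 mm higher: on the flat top of the lip and beak that bound the throat in front, y = -6.5 to -30 mm from hook_seat, top z = 9 mm. The hanger comes on sideways from beyond the beak's end. A pin on the lip has its centre 5 mm above it and slides in along +y to the back wall, then goes down 14 mm into the throat.
- hook_roof (a point): Same axes as hook_seat: outer end of the roof over the hook's mouth, at its underside, 12 mm outward (-y) of hook_seat and 22 mm higher. The roof is 10 mm thick and closes the hook from above: the pin comes in from the side, between lip and roof (13 mm high).
- loading_frame: Fixed lever loading frame: grey base, pillar, clear cell and the pivoted steel beam with the hook. Origin on the bench, 200 mm from hook_seat along its y. x, y as hook_seat. Base x = -60 to 60 mm, y = -65 to 175 mm; a dial gauge on a post, top 315 mm high, stands at y = 35 mm. Beyond that nothing is higher than 225 mm.
- beam (a joint): Sag of the loading beam, rad: 0 at its rest, grows as the hook end goes down (0.01 rad is 3 mm at the hook), stop at 0.2. A preloaded spring holds it up: the first 2 to 3 N on the hook do not move it, then it sags, 5 to 50 mm at the hook under the hanger, by its weight.
- moisture_tin: Bystander: open round metal tin, 61 mm across, 36 mm tall; origin at the centre of its underside. Leave it where it is.
- tin_lid: Bystander: flat round tin lid, 63 mm across, 10 mm tall; origin at the centre of its underside. Leave it where it is.
- sample_ring: Bystander: round metal cutting ring, 66 mm across, 20 mm tall; origin at the centre of its underside. Leave it where it is.
- clay_specimen: Bystander: upright brown clay cylinder, 38 mm across, 51 mm tall; origin at the centre of its underside. Leave it where it is.
- porous_stone: Bystander: flat round stone disc, 50 mm across, 10 mm thick; origin at the centre of its underside. Leave it where it is.
- timer: Bystander: small white timer box, 55 x 70 x 25 mm; origin at the centre of its underside. Leave it where it is.
- stopper: Bystander: rubber stopper, 36 mm across, 28 mm tall; origin at the centre of its underside. Leave it where it is.
- spanner: Bystander: steel spanner lying flat, 182 mm long along its y, 8 mm thick; origin at the centre of its underside. Leave it where it is.

How it is judged:
On the way, in this order (a step that is already met when the one before it is completed fails the run):
1. the hanger is lifted clear of the bench (height (world z) of hanger_pin above 0.142 m), for 0.2 s.
2. the pin is in the hook's mouth, under the roof, above the throat (y of hanger_pin in the frame of hook_seat between -0.01 and 0.0085 m and z of hanger_pin in the frame of hook_seat between 0.004 and 0.019 m and x of hanger_pin in the frame of hook_seat between -0.02 and 0.02 m).
At the end, for the whole second after the job is handed in: The hanger's pin lies on the floor of the hook's throat (within 3 mm in height and 6 mm along the beam, between the stirrup's legs), the beam carries the hanger (sag over 0.008 rad), the hanger hangs upright within 0.12 rad, clear of the bench and at rest (under 30 mm/s and 0.3 rad/s), let go (y of hanger_pin in the frame of hook_seat between -0.006 and 0.006 m and z of hanger_pin in the frame of hook_seat between -0.003 and 0.003 m and x of hanger_pin in the frame of hook_seat between -0.02 and 0.02 m and value of joint beam above 0.008 rad and angle between hanger_grip's own z axis and vertical below 0.12 rad and linear speed of hanger below 0.03 m/s and angular speed of hanger below 0.3 rad/s and contact force between the fingers and hanger below 0.01 N and height (world z) of hanger_pin above 0.118 m); the robot touches nothing.
It fails at once if the load is dropped or jolted onto the beam (hook end sinking faster than 60 mm/s) (velocity of joint beam above 0.2 rad/s).
It fails at once if the hanger is let go in the hook before the beam carries just its weight: the unheld hanger makes the hook end move faster than 25 mm/s (contact force between the fingers and hanger below 0.05 N and y of hanger_pin in the frame of hook_seat between -0.035 and 0.0085 m and z of hanger_pin in the frame of hook_seat between -0.006 and 0.019 m and x of hanger_pin in the frame of hook_seat between -0.02 and 0.02 m and (velocity of joint beam above 0.085 rad/s or velocity of joint beam below -0.085 rad/s)).
It fails at once if the beam is forced: more than 15 N between the hanger and the beam (contact force between hanger and loading_frame above 15 N).
It fails at once if another thing on the bench is shifted by more than 15 mm (distance of any of moisture_tin, tin_lid, sample_ring, clay_specimen, porous_stone, timer, stopper, spanner from where it was at the start of the episode above 0.015 m).
It also fails if it takes over 70 s, if anything falls off the work surface, if the arm or the gripper's body presses on something with over 40 N, if the wrist force passes 120 N, or if a joint passes its speed limit or range.

### The arm

A 7-joint arm with a two-finger parallel gripper is mounted at the origin on a cart in front of the work surface, level with it; the furniture and walls round the work are solid. World frame = base frame: x ahead of the robot, y to its left, z up, the work surface at z = 0. Lengths are in m, angles in rad, forces in N, time in s.
With the tool pointing down it reaches from about 0.4 to 0.875 m from the base axis. Payload 19.3 kg.
Tool frame: the origin (TCP) lies midway between the tips of the shut fingers; the grasp point (between the pads) lies 19 mm behind it (bot.pinch_z is the distance from the TCP to the grasp point, in m); z points along the fingers, y is the direction in which the jaws open and shut (so a half turn about z gives the same grasp; the last joint's range is limited). The gripper opens to 85 mm and grips with 20 to 120 N. Pads are 22 mm wide; open, the fingers measure 114 mm over their backs; the gripper's body (76 mm by 85 mm) begins 54 mm behind the grasp point. The pads swing forward as they close: fully open they stand 13 mm farther back than shut.
Start: joints at [1.231, 0.521, -0.036, 1.599, 0.021, 1.021, -0.113], TCP at [0.167, -0.602, 0.231] pointing down, gripper open.
Joint ranges: [-2.91, 2.91], [-0.3, 2.13], [-1.5, 1.42], [0.17, 2.43], [-1.26, 4.41], [0.16, 1.93], [-2.52, 2.52]. Speed limits (rad/s): [1.89, 1.89, 2.39, 2.39, 3.01, 3.01, 3.01].

### API

Orientations are given as [roll, pitch, yaw] about the fixed x, y, z axes, in that order (R = Rz(yaw) Ry(pitch) Rx(roll)).
In Python, from workcell import bot gives the robot as it stands. The module is installed in compiled form; this text tells all that it offers.
- The arm moves only by the tool move_arm, never from a script. Its argument "moves" is text: rows parted by semicolons, each of 4 numbers parted by spaces: the shift along the tool's x, y, z in mm, then the turn about the tool's z in rad. In form: dx dy dz yaw; .... A call has exactly 10 rows; each row is the pose to reach, as a shift and turn from the pose commanded when the call began, along the tool's axes at that moment; what a row does not reach only later rows make up. A row lasts 1/12 s, in which the tool goes at most 41.7 mm and 7.16 degrees, less where a joint would pass 70% of its speed; a pose out of reach is approached as far as the arm can. A call with a gripper value outside its range is refused whole. "grip" is the opening, from 0 (shut) to 1 (fully open), set as the call begins (left out, the last holds). The fingers move at their own pace and stop on an object; "grip_force" is the grip in N (left out, the last holds). Time passes only in rows, so rows that repeat a pose let the fingers close, or fill a call up. It gives the time, the measured TCP pose, the force and the opening at its end, in the units of the state.
- bot.observe(): the state, without advancing time (a new reading comes with each control period).
- bot.grab_frame(name): name is "side" or "top"; returns a dict with "frame" (480x640x3 uint8, red, green, blue), "z_map" (480x640 float32, m along the optical axis (not along the pixel's ray), 0 where there is no reading), "K" (3x3 intrinsics, pixels), "dist" ([k1, k2, p1, p2, k3] as OpenCV has them; the pictures are not rectified), "eye" and "attitude" of the camera in the world. Camera axes: x right, y up, looking along -z (the intrinsics and any distortion apply to the point x, -y, -z); pixel columns grow to the right and rows downward; lengths in m; the calibration is good to about 2 mm. A picture is of the moment at which its call begins.
- bot.job_done(): hands the job in, once; it reports no verdict.
Trained networks look in a picture, given as the dict that the camera call returned (one of the last four; its "shot" number tells which), for a name from the list of things; names that differ only in an ending like _2 or _b are one class to them, and where a whole thing is asked for, a point or a joint stands for the part that bears it (a point fixed in the world has none). Each returns a list of dicts, best first, with "conf" (0 to 1); they miss things now and then, are a little off and sometimes report something else, mostly with a low value. They report only what shows in the picture. A call takes as long as a camera call.
- bot.search_frame(picture, label): "at" ([column, row] in pixels, amid what is visible of it).
- bot.pinpoint(picture, label): "at" ([column, row] in pixels: a listed point, or the origin of a listed thing).
The state is a dict: "clock": time; "qpos": joint angles; "qd": joint speeds; "joint_efforts": joint torques, N m; "position": TCP position; "tool_rot": TCP orientation; "force": force on the tool from outside, world axes, zero at the start; "moment": the same for the moment, N m; "grip_width": finger opening in m.
Only numpy, scipy, OpenCV 4.12 (cv2) and the standard library are available. Lean on these libraries where they do the work, as an engineer would, in place of code of your own. Each camera call takes 0.05 s, during which the arm holds its last target. There are 200 camera calls.

## Working session

There is one attempt and no reset: what is moved stays moved. The work goes in short steps, Python scripts to look and compute and a tool call to move; the robot and the scene stay as the last step left them, time stands still between calls to the robot, and variables do not carry over. Pictures are saved under pics/ and viewed, about 8 in all and at most 12, crops included, and the job is handed in when it is done.

Besides the shell and the picture viewer there is one more tool, called after "Request:" by a JSON object that holds its "method" and its "body". move_arm: Moves the arm, as the interface text tells. Its arguments: {"type":"object","properties":{"moves":{"type":"string"},"grip":{"type":"number"},"grip_force":{"type":"number"}},"required":["moves"]}

```bash
mkdir -p pics; cat > h.py <<'E'
import numpy as np, cv2
from scipy.spatial.transform import Rotation as R
from workcell import bot
def rot(a):
    a=np.array(a,float)
    if a.shape==(3,3): return a
    return R.from_euler('xyz',a).as_matrix() if a.size==3 else R.from_quat(a).as_matrix()
def ray(p,uv):
    n=cv2.undistortPoints(np.array([[uv]],float),np.array(p['K']),np.array(p['dist']))[0,0]
    return rot(p['attitude'])@np.array([n[0],-n[1],-1.])
def at_z(p,uv,z):
    d=ray(p,uv); e=np.array(p['eye']); return e+d*(z-e[2])/d[2]
def at_d(p,uv,r=1):
    u,v=np.round(uv).astype(int); w=p['z_map'][v-r:v+r+1,u-r:u+r+1]; w=w[w>0]
    return np.array(p['eye'])+ray(p,uv)*np.median(w) if w.size else None
def tri(a,ua,b,ub):
    A=[];B=[]
    for p,u in((a,ua),(b,ub)):
        d=ray(p,u);d/=np.linalg.norm(d);M=np.eye(3)-np.outer(d,d);A.append(M);B.append(M@p['eye'])
    x=np.linalg.solve(sum(A),sum(B)); return x
def proj(p,X):
    c=rot(p['attitude']).T@(np.array(X)-p['eye']); c=np.array([c[0],-c[1],-c[2]])
    return cv2.projectPoints(c.reshape(1,3),np.zeros(3),np.zeros(3),np.array(p['K']),np.array(p['dist']))[0].ravel()
def save(p,n): cv2.imwrite('pics/'+n,p['frame'][:,:,::-1])
E
python3 - <<'E'
from h import *
np.set_printoptions(precision=4,suppress=True)
print(bot.observe(),bot.pinch_z)
P={}
for c in('side','top'):
    p=bot.grab_frame(c);P[c]=p;save(p,c+'0.png');print(c,p['eye'],p['attitude'],p['K'],p['dist'])
    for l in('hanger_grip','hanger_pin','hanger','hook_seat','hook_ledge','hook_roof','loading_frame','moisture_tin','tin_lid','sample_ring','clay_specimen','porous_stone','timer','stopper','spanner'):
        for r in bot.pinpoint(p,l)[:2]: print(l,np.round(r['at'],1),round(r['conf'],2),at_d(p,r['at']))
E
```

```text
{'clock': 0.0, 'qpos': array([ 1.2308,  0.522 , -0.0364,  1.6   ,  0.0212,  1.0211, -0.1128]), 'qd': array([-0.0015, -0.0014, -0.0006, -0.0004, -0.0008, -0.0016,  0.0006]), 'joint_efforts': array([  0.0001, -92.7094,   1.9802, -36.9935,   0.0179,   0.0082,
         0.0001]), 'position': array([ 0.1665, -0.6021,  0.2307]), 'tool_rot': array([-3.1405,  0.    ,  0.2698]), 'force': array([-0.0182,  1.2087,  0.2248]), 'moment': array([ 0.0274, -0.0039,  0.0227]), 'grip_width': 0.08553732686806485} 0.0187
side [ 0.5328 -0.9006  0.7333] [ 0.9244 -0.0125  0.0374] [[465.8759   0.     318.3042]
 [  0.     465.8759 235.6419]
 [  0.       0.       1.    ]] [0.0348 0.     0.     0.     0.    ]
hanger_pin [300.6 330.5] 0.75 [ 0.4894 -0.3553  0.1147]
hanger [300.8 371.3] 0.77 [ 0.4903 -0.3761  0.0296]
hook_seat [293.1 212.3] 0.97 [ 0.4582 -0.1111  0.1953]
hook_seat [247.8 421.4] 0.69 [ 0.4069 -0.464   0.008 ]
hook_ledge [288.7 212.4] 0.93 [ 0.4496 -0.1148  0.1972]
hook_roof [290.9 201.5] 0.91 [ 0.4537 -0.1052  0.2176]
hook_roof [301.8 372.3] 0.33 [ 0.4921 -0.3762  0.0269]
loading_frame [307.4 229.7
[... 1214 characters left out ...]
ge [322.5 248.2] 0.95 [ 0.4562 -0.1141  0.2012]
hook_roof [319.9 249. ] 0.67 [ 0.4543 -0.1083  0.2025]
hook_roof [240.2 242.9] 0.45 [0.4737 0.101  0.033 ]
loading_frame [238.2 241.8] 0.66 [0.4758 0.1039 0.0467]
moisture_tin [298.2 191.6] 0.58 [ 0.6111 -0.0473  0.0245]
tin_lid [321.  195.1] 0.81 [ 0.6057 -0.1072  0.0033]
sample_ring [440.3 218. ] 0.62 [ 0.5491 -0.427   0.0013]
clay_specimen [459.4 239.4] 0.56 [ 0.4894 -0.4651  0.0515]
porous_stone [451.3 274.1] 0.86 [ 0.3998 -0.4539  0.0124]
timer [340.  285.3] 0.83 [ 0.3674 -0.1601  0.023 ]
timer [422.6 237.7] 0.26 [ 0.4843 -0.3446  0.1803]
stopper [302.2 281.2] 0.43 [ 0.3761 -0.0608  0.004 ]
spanner [230.8 280.4] 0.67 [0.3752 0.1286 0.005 ]
```

```bash
python3 - <<'E'
import cv2
a=cv2.imread('pics/side0.png')[170:450,200:400];cv2.imwrite('pics/s1.png',cv2.resize(a,None,fx=2.1,fy=2.1,interpolation=cv2.INTER_CUBIC))
b=cv2.imread('pics/top0.png')[170:310,200:480];b=cv2.resize(b,None,fx=2.8,fy=2.8,interpolation=cv2.INTER_CUBIC);cv2.imwrite('pics/t1.png',b)
E
```

```text
(no output)
```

View pics/s1.png

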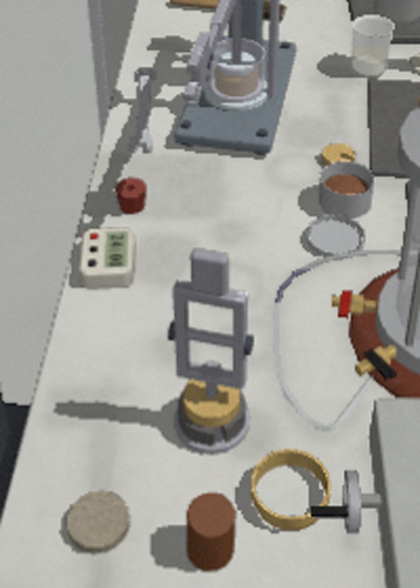

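View pics/t1.png

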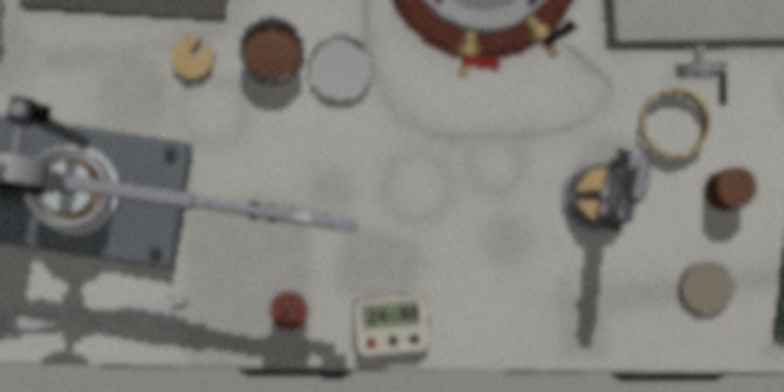

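```bash
cat >> h.py <<'E'
def cloud(p):
    v,u=np.mgrid[0:480,0:640]; uv=np.stack([u,v],-1).reshape(-1,1,2).astype(float)
    n=cv2.undistortPoints(uv,np.array(p['K']),np.array(p['dist']))[:,0]; z=p['z_map'].ravel()
    c=np.stack([n[:,0]*z,-n[:,1]*z,-z],1)@rot(p['attitude']).T+p['eye']
    c[z<=0]=np.nan; return c.reshape(480,640,3)
def sel(c,lo,hi):
    q=c.reshape(-1,3); return q[np.all((q>lo)&(q<hi),1)]
E
python3 - <<'E'
from h import *
np.set_printoptions(precision=4,suppress=True)
for c in('side','top'):
    ps=[bot.grab_frame(c) for _ in range(4)]
    p=ps[-1]; C=cloud(p)
    for l in('hanger_grip','hanger_pin','hook_seat','hook_ledge','hook_roof'):
        zz={'hanger_grip':.188,'hanger_pin':.112,'hook_seat':.19,'hook_ledge':.199,'hook_roof':.212}[l]
        for q in ps:
            r=bot.pinpoint(q,l)
            if r: print(c,l,np.round(r[0]['at'],1),round(r[0]['conf'],2),at_z(q,r[0]['at'],zz))
    for nm,lo,hi in(('tab',(.42,-.42,.172),(.55,-.28,.23)),('stirr',(.42,-.42,.075),(.55,-.28,.165)),('beam',(.40,-.15,.17),(.52,0.0,.24)),('foot',(.42,-.42,.012),(.55,-.28,.05))):
        Q=np.concatenate([sel(cloud(q),lo,hi) for q in ps]);m=Q.mean(0);w,V=np.linalg.eigh(np.cov(Q[:,:2].T))
        print(c,nm,len(Q),m,Q.min(0),Q.max(0),'sd',np.sqrt(w),'ang',np.degrees(np.arctan2(*V[::-1,1])))
E
```

```text
side hanger_grip [302.4 298. ] 0.79 [ 0.4927 -0.3501  0.188 ]
side hanger_grip [299.2 299.4] 0.72 [ 0.4877 -0.3536  0.188 ]
side hanger_grip [300.5 299.5] 0.69 [ 0.4898 -0.3537  0.188 ]
side hanger_grip [300.9 297. ] 0.91 [ 0.4901 -0.3479  0.188 ]
side hanger_pin [296.5 329.5] 0.87 [ 0.4819 -0.3511  0.112 ]
side hanger_pin [298.8 329.2] 0.88 [ 0.4859 -0.3502  0.112 ]
side hanger_pin [248.8 295.1] 0.61 [ 0.3857 -0.2706  0.112 ]
side hanger_pin [297.5 330.9] 0.77 [ 0.4839 -0.3541  0.112 ]
side hook_seat [290.8 207.2] 0.68 [ 0.4511 -0.0846  0.19  ]
side hook_seat [292.4 210.2] 0.95 [ 0.4554 -0.0957  0.19  ]
side hook_seat [293.2 212.3] 0.87 [ 0.4577 -0.1033  0.19  ]
side hook_ledge [288.4 208.5] 0.67 [ 0.448  -0.1032  0.199 ]
side hook_ledge [286.9 211.4] 0.71 [ 0.4458 -0.114   0.199 ]
side hook_ledge [290.5 210.8] 0.9 [ 0.453  -0.1114  0.199 ]
side hook_roof [293.6 201.9] 0.88 [ 0.4585 -0.0977  0.212 ]
side hook_roof [294.  201.6] 0.84 [ 0.4592 -0.0966  0.212 ]
side hook_roof [293.7 203.7] 0.65 [ 0.4592 -0.1045  0.212 ]
side hook_roof [290.4 203.6] 0.72 [ 0.4525 -0.1045  0.212 ]
side t
[... 1558 characters left out ...]
_roof [320.7 248.8] 0.87 [ 0.4544 -0.1101  0.212 ]
top hook_roof [316.9 249. ] 0.59 [ 0.4538 -0.1017  0.212 ]
top hook_roof [319.2 250.7] 0.65 [ 0.4501 -0.1068  0.212 ]
top tab 427 [ 0.488  -0.3499  0.2005] [ 0.4632 -0.361   0.172 ] [ 0.5168 -0.3423  0.2145] sd [0.0037 0.0096] ang 168.42896730098704
top stirr 600 [ 0.4857 -0.3479  0.1205] [ 0.4532 -0.3605  0.075 ] [ 0.5221 -0.3375  0.1649] sd [0.003  0.0217] ang 170.86285966154276
top beam 1065 [ 0.4591 -0.0656  0.2104] [ 0.4477 -0.1244  0.1762] [ 0.4713 -0.0017  0.2282] sd [0.0032 0.0345] ang 82.16394092736755
top foot 948 [ 0.4943 -0.3443  0.0309] [ 0.4567 -0.4188  0.012 ] [ 0.5495 -0.2905  0.0487] sd [0.0138 0.0268] ang 135.65470785007332
```

```bash
python3 - <<'E'
from h import *
np.set_printoptions(precision=3,suppress=True,linewidth=150)
Q=np.concatenate([cloud(bot.grab_frame(c)).reshape(-1,3) for c in('side','top')])
for z0 in(.06,.2):
    print(z0); xs=np.arange(.1,.75,.05)
    for y in np.arange(-.75,.0,.05):
        print(round(y,2),[ (lambda s:round(float(s.max()),2) if s.size>2 else 0)(Q[(Q[:,0]>=x)&(Q[:,0]<x+.05)&(Q[:,1]>=y)&(Q[:,1]<y+.05)&(Q[:,2]>z0),2]) for x in xs])
E
```

```text
0.06
-0.75 [0, 0, 0, 0, 0, 0, 0, 0, 0, 0, 0, 0.07, 0.11]
-0.7 [0, 0.35, 0, 0, 0, 0, 0, 0, 0, 0, 0, 0.07, 0.11]
-0.65 [0, 0.31, 0.6, 0, 0, 0, 0, 0, 0, 0, 0, 0.07, 0.07]
-0.6 [0.66, 0.66, 0.64, 0, 0, 0, 0, 0, 0, 0, 0, 0.06, 0.65]
-0.55 [0.69, 0.68, 0.64, 0, 0, 0, 0, 0, 0, 0, 0.06, 0.06, 0.65]
-0.5 [0.7, 0.69, 0, 0, 0, 0, 0, 0, 0, 0, 0.06, 0.59, 0.61]
-0.45 [0.71, 0.69, 0, 0, 0, 0, 0, 0, 0, 0, 0.06, 0.6, 0.61]
-0.4 [0.7, 0, 0, 0, 0, 0, 0, 0.21, 0.21, 0, 0.06, 0.61, 0.65]
-0.35 [0, 0, 0, 0, 0, 0, 0, 0.21, 0.21, 0, 0, 0.6, 0.61]
-0.3 [0, 0, 0, 0, 0, 0, 0, 0, 0, 0, 0.25, 0.27, 0.35]
-0.25 [0, 0, 0, 0, 0, 0, 0, 0, 0, 0, 0.25, 0.36, 0.36]
-0.2 [0, 0, 0, 0, 0, 0, 0, 0, 0, 0, 0, 0.26, 0.26]
-0.15 [0, 0, 0, 0, 0, 0, 0.22, 0.22, 0, 0, 0, 0, 0]
-0.1 [0.33, 0, 0, 0, 0, 0, 0, 0.23, 0, 0, 0, 0, 0]
-0.05 [0.34, 0, 0, 0, 0, 0, 0, 0.23, 0, 0, 0, 0, 0]
0.2
-0.75 [0, 0, 0, 0, 0, 0, 0, 0, 0, 0, 0, 0, 0]
-0.7 [0, 0.35, 0, 0, 0, 0, 0, 0, 0, 0, 0, 0, 0]
-0.65 [0, 0.31, 0.6, 0, 0, 0, 0, 0, 0, 0, 0, 0, 0]
-0.6 [0.66, 0.66, 0.64, 0, 0, 0, 0, 0, 0, 0, 0, 0, 0.65]
-0.55 [0.69, 0.68, 0.64, 0, 0, 0, 0, 0, 0, 0, 0, 0, 0.65]
-0.5 [0.7, 0.69, 0, 0, 0, 0, 0, 0, 0, 0, 0, 0.59, 0.61]
-0.45 [0.71, 0.69, 0, 0, 0, 0, 0, 0, 0, 0, 0, 0.6, 0.61]
-0.4 [0.7, 0, 0, 0, 0, 0, 0, 0.21, 0.21, 0, 0, 0.61, 0.65]
-0.35 [0, 0, 0, 0, 0, 0, 0, 0.21, 0, 0, 0, 0.6, 0.61]
-0.3 [0, 0, 0, 0, 0, 0, 0, 0, 0, 0, 0.25, 0.27, 0.35]
-0.25 [0, 0, 0, 0, 0, 0, 0, 0, 0, 0, 0.25, 0.36, 0.36]
-0.2 [0, 0, 0, 0, 0, 0, 0, 0, 0, 0, 0, 0.26, 0.26]
-0.15 [0, 0, 0, 0, 0, 0, 0.22, 0.22, 0, 0, 0, 0, 0]
-0.1 [0.33, 0, 0, 0, 0, 0, 0, 0.23, 0, 0, 0, 0, 0]
-0.05 [0.34, 0, 0, 0, 0, 0, 0, 0.23, 0, 0, 0, 0, 0]
```

View pics/side0.png

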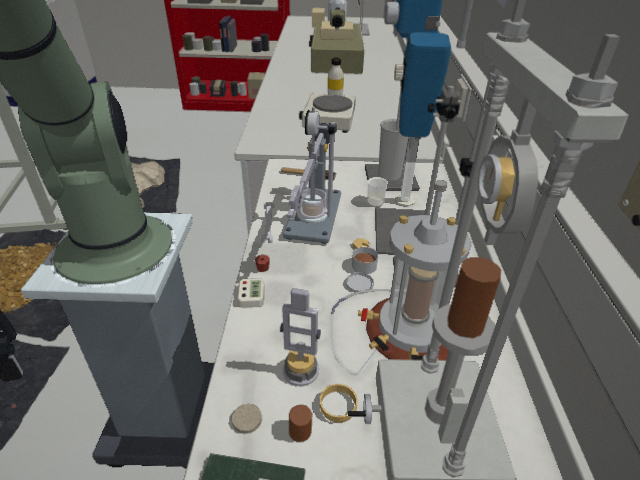

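The view shows the hanger at about (300,335), the beam at (300,200), the tall frames at x>0.6 on the right, and a clear path from the left.

Request:
{"method": "move_arm", "body": {"moves": "35 -15 -10 0.05; 73 -30 -15 0.1; 111 -46 -15 0.15; 149 -62 -15 0.2; 187 -78 -15 0.25; 225 -93 -15 0.3; 263 -109 -15 0.35; 301 -125 -15 0.4; 340 -141 -15 0.453; 378 -157 -15 0.453", "grip": 1}}

```text
clock: 4.93
position: [0.4904, -0.3488, 0.2465]
tool_rot: [3.141, -0.0, -0.187]
force: [0.3, -0.9, 0.0]
grip_width: 0.0856
```

Request:
{"method": "move_arm", "body": {"moves": "-1.7 1.5 8 0; -1.7 1.5 18 0; -1.7 1.5 28 0; -1.7 1.5 38 0; -1.7 1.5 48 0; -1.7 1.5 56 0; -1.7 1.5 64 0; -1.7 1.5 70 0; -1.7 1.5 72 0; -1.7 1.5 72 0"}}

```text
clock: 5.77
position: [0.4869, -0.3515, 0.1738]
tool_rot: [-3.141, 0.001, -0.183]
force: [-0.2, -0.1, 0.5]
grip_width: 0.0854
```

Request:
{"method": "move_arm", "body": {"moves": "0 0 0 0; 0 0 0 0; 0 0 0 0; 0 0 0 0; 0 0 0 0; 0 0 0 0; 0 0 0 0; 0 0 0 0; 0 0 0 0; 0 0 0 0", "grip": 0, "grip_force": 50}}

```text
clock: 6.6
position: [0.4872, -0.3516, 0.1745]
tool_rot: [3.141, -0.0, -0.183]
force: [-1.6, 0.7, 5.3]
grip_width: 0.0112
```

Request:
{"method": "move_arm", "body": {"moves": "0 0 -3 0; 0 0 -8 0; 0 0 -16 0; 0 0 -26 0; 0 0 -38 0; 0 0 -52 0; 0 0 -66 0; 0 0 -80 0; 0 0 -92 0; 0 0 -100 0"}}

```text
clock: 7.43
position: [0.4872, -0.3517, 0.2764]
tool_rot: [3.141, -0.002, -0.183]
force: [0.1, -0.8, -8.2]
grip_width: 0.0115
```

Request:
{"method": "move_arm", "body": {"moves": "0 0 -5 0; 0 0 -10 0; 0 0 -10 0; 0 0 -10 0; 0 0 -10 0; 0 0 -10 0; 0 0 -10 0; 0 0 -10 0; 0 0 -10 0; 0 0 -10 0"}}

```text
clock: 8.27
position: [0.487, -0.3515, 0.2842]
tool_rot: [-3.142, 0.0, -0.183]
force: [0.3, 0.9, -8.0]
grip_width: 0.0112
```

```bash
cat > meas.py <<'E'
from h import *
np.set_printoptions(precision=4,suppress=True)
o=bot.observe();print({k:o[k] for k in('clock','position','tool_rot','force')})
import sys; N=int(sys.argv[1])
S=[bot.grab_frame('side') for _ in range(N)];rS=[[bot.pinpoint(q,l)for l in('hanger_grip','hanger_pin','hook_seat','hook_ledge','hook_roof')]for q in S]
T=[bot.grab_frame('top') for _ in range(N)];rT=[[bot.pinpoint(q,l)for l in('hanger_grip','hanger_pin','hook_seat','hook_ledge','hook_roof')]for q in T]
for i,l in enumerate(('hanger_grip','hanger_pin','hook_seat','hook_ledge','hook_roof')):
    a=[r[i][0]['at'] for r in rS if r[i] and r[i][0]['conf']>.5];b=[r[i][0]['at'] for r in rT if r[i] and r[i][0]['conf']>.5]
    if a and b: a=np.median(a,0);b=np.median(b,0);print(l,a,b,tri(S[-1],a,T[-1],b))
    else: print(l,a,b)
E
cat > slab.py <<'E'
from h import *
o=bot.observe(); g=o['position']
np.set_printoptions(precision=4,suppress=True)
for c in('side','top'):
    p=bot.grab_frame(c);save(p,c+'%d.png'%(o['clock']*10));C=cloud(p)
    # stirrup slab below gripper
    for nm,lo,hi in(('stirr',g+[-.06,-.04,-.105],g+[.06,.04,-.01]),('beam',np.array((.40,-.15,.17)),np.array((.52,0,.24)))):
        Q=sel(C,lo,hi)
        if len(Q)<20: print(c,nm,len(Q));continue
        w,V=np.linalg.eigh(np.cov(Q[:,:2].T));print(c,nm,len(Q),Q.mean(0),Q.min(0),Q.max(0),np.sqrt(w),'ang',np.degrees(np.arctan2(V[1,1],V[0,1])))
E
python3 meas.py 4; python3 slab.py
```

```text
{'clock': 8.2667, 'position': array([ 0.487 , -0.3515,  0.2842]), 'tool_rot': array([-3.1415,  0.0002, -0.1833]), 'force': array([ 0.2992,  0.8804, -8.0402])}
hanger_grip [300.2 245.4] [437.3 232.2] [ 0.4895 -0.352   0.2997]
hanger_pin [297.   283.85] [429.1 233.9] [ 0.4874 -0.3515  0.2212]
hook_seat [294.65 353.1 ] [314.4 247.9] [ 0.4635 -0.0877 -0.2771]
hook_ledge [] [[319.7, 247.8], [320.2, 247.6], [318.6, 250.4], [320.6, 249.2]]
hook_roof [] [[318.5, 247.7], [319.9, 249.8], [321.5, 248.8]]
side stirr 1052 [ 0.4885 -0.3558  0.2278] [ 0.4535 -0.3665  0.1793] [ 0.5231 -0.3398  0.2743] [0.003  0.0219] ang 169.32818936939336
side beam 0
top stirr 68 [ 0.4802 -0.3472  0.1996] [ 0.4586 -0.3584  0.1795] [ 0.5235 -0.3385  0.2321] [0.0028 0.0155] ang 167.63570389426417
top beam 267 [ 0.4591 -0.0656  0.2104] [ 0.4477 -0.1244  0.1751] [ 0.4713 -0.0016  0.2276] [0.0032 0.0346] ang 82.16603704586888
```

Request:
{"method": "move_arm", "body": {"moves": "-5 -12 0 0; -13 -31 0 0; -22 -52 0 -0.01; -31 -75 0 -0.02; -41 -99 2 -0.03; -51 -124 4 -0.043; -61 -148 7 -0.043; -70 -168 10 -0.043; -75 -180 13 -0.043; -76 -184 14.5 -0.043"}}

```text
clock: 11.6
position: [0.4454, -0.1546, 0.2698]
tool_rot: [-3.141, 0.0, -0.138]
force: [-0.2, -0.8, -7.5]
grip_width: 0.0113
```

```bash
python3 meas.py 4; python3 slab.py; python3 - <<'E'
import glob,cv2
f=sorted(glob.glob('pics/side9*.png'))[-1];print(f)
cv2.imwrite('pics/c2.png',cv2.resize(cv2.imread(f)[150:310,200:400],None,fx=3,fy=3,interpolation=cv2.INTER_CUBIC))
E
```

```text
{'clock': 11.6, 'position': array([ 0.4454, -0.1546,  0.2698]), 'tool_rot': array([-3.141 ,  0.0002, -0.138 ]), 'force': array([-0.1905, -0.8426, -7.4897])}
hanger_grip [[284.9, 184.9], [285.1, 186.6], [285.6, 186.1], [282.9, 220.7]] []
hanger_pin [[283.0, 220.5], [281.7, 221.5], [285.3, 219.6], [281.5, 218.1]] []
hook_seat [294.2  209.65] [315.1  248.35] [ 0.4576 -0.097   0.1922]
hook_ledge [[287.7, 210.8], [287.7, 209.2], [288.7, 213.3], [288.6, 213.2]] []
hook_roof [[292.1, 203.9], [293.0, 205.0], [293.0, 200.5], [290.1, 204.1]] []
side stirr 758 [ 0.447  -0.1601  0.214 ] [ 0.4129 -0.1712  0.1648] [ 0.4819 -0.1182  0.2598] [0.0072 0.0219] ang 171.98016858871605
side beam 203 [ 0.4597 -0.0722  0.2021] [ 0.4143 -0.1498  0.1762] [ 0.4717 -0.0011  0.2399] [0.004  0.0374] ang 80.34035596810263
top stirr 0
top beam 159 [ 0.4624 -0.0421  0.2092] [ 0.4533 -0.0776  0.1834] [ 0.4711 -0.0018  0.2283] [0.0033 0.0218] ang 81.99253203202743Traceback (most recent call last):
  File "<stdin>", line 2, in <module>
IndexError: list index out of range
```

```bash
ls pics; python3 - <<'E'
import cv2
cv2.imwrite('pics/c2.png',cv2.resize(cv2.imread('pics/side120.png')[160:260,230:350],None,fx=5,fy=5,interpolation=cv2.INTER_CUBIC))
E
```

```text
s1.png
side0.png
side106.png
side140.png
t1.png
top0.png
top106.png
top140.png[ WARN:0@0.016] global loadsave.cpp:275 findDecoder imread_('pics/side120.png'): can't open/read file: check file path/integrity
Traceback (most recent call last):
TypeError: 'NoneType' object is not subscriptable
```

```bash
python3 - <<'E'
import cv2
cv2.imwrite('pics/c2.png',cv2.resize(cv2.imread('pics/side140.png')[160:260,230:350],None,fx=5,fy=5,interpolation=cv2.INTER_CUBIC))
E
```

```text
(no output)
```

View pics/c2.png

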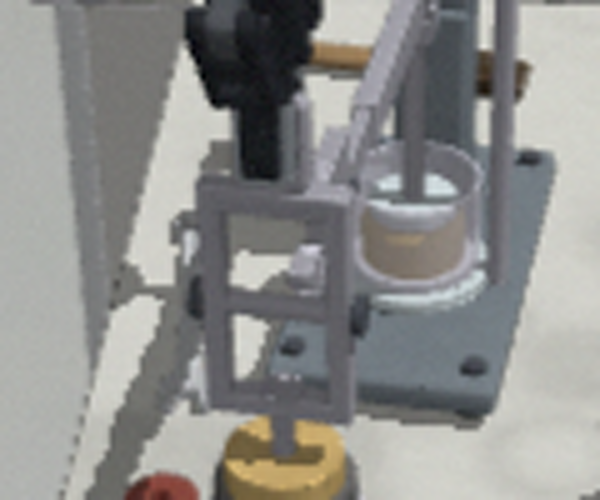

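Request:
{"method": "move_arm", "body": {"moves": "0 -3 -1 0; 1 -6 -1 0; 2 -9 -1 0; 2 -12 -1 0; 2 -15 -1 0; 2 -18 -1 0; 2 -21 -1 0; 2 -24 -1 0; 2 -27 -1 0; 2 -28 -1 0"}}

```text
clock: 14.93
position: [0.4518, -0.1287, 0.2708]
tool_rot: [-3.141, 0.0, -0.14]
force: [0.7, -0.9, -8.0]
grip_width: 0.0114
```

Request:
{"method": "move_arm", "body": {"moves": "0 -1 0 0; 0 -2 0 0; 0 -3 0 0; 0 -4 0 0; 0 -5 0 0; 0 -6 0 0; 0 -7 0 0; 0 -8 0 0; 0 -9 0 0; 0 -9 0 0"}}

```text
clock: 15.77
position: [0.4531, -0.1202, 0.2708]
tool_rot: [-3.141, -0.0, -0.14]
force: [0.8, 0.3, -7.5]
grip_width: 0.0113
```

Request:
{"method": "move_arm", "body": {"moves": "0 0 0.2 0; 0 0 0.4 0; 0 0 0.6 0; 0 0 0.8 0; 0 0 1 0; 0 0 1.2 0; 0 0 1.4 0; 0 0 1.6 0; 0 0 1.8 0; 0 0 2 0"}}

```text
clock: 16.6
position: [0.453, -0.1204, 0.2688]
tool_rot: [-3.142, 0.0, -0.14]
force: [0.5, 0.1, -7.3]
grip_width: 0.0112
```

Request:
{"method": "move_arm", "body": {"moves": "0 0 0.2 0; 0 0 0.4 0; 0 0 0.6 0; 0 0 0.8 0; 0 0 1 0; 0 0 1.2 0; 0 0 1.4 0; 0 0 1.6 0; 0 0 1.8 0; 0 0 2 0"}}

```text
clock: 17.43
position: [0.453, -0.1204, 0.2668]
tool_rot: [-3.142, 0.0, -0.14]
force: [0.2, -0.5, -8.3]
grip_width: 0.0115
```

Request:
{"method": "move_arm", "body": {"moves": "0 0 0.2 0; 0 0 0.4 0; 0 0 0.6 0; 0 0 0.8 0; 0 0 1 0; 0 0 1 0; 0 0 1 0; 0 0 1 0; 0 0 1 0; 0 0 1 0"}}

```text
clock: 18.27
position: [0.453, -0.1204, 0.2658]
tool_rot: [-3.142, -0.0, -0.14]
force: [0.4, 0.9, -5.0]
grip_width: 0.0112
```

Request:
{"method": "move_arm", "body": {"moves": "0 0 -1 0; 0 -2 -1.3 0; 0 -4 -1.3 0; 0 -6 -1.3 0; 0 -8 -1.3 0; 0 -10 -1.3 0; 0 -12 -1.3 0; 0 -14 -1.3 0; 0 -15 -1.3 0; 0 -16 -1.3 0"}}

```text
clock: 19.1
position: [0.4553, -0.1044, 0.2671]
tool_rot: [-3.142, -0.0, -0.14]
force: [0.1, -0.5, -8.3]
grip_width: 0.0115
```

```bash
python3 - <<'E'
from h import *
np.set_printoptions(precision=4,suppress=True)
p=bot.grab_frame('side');save(p,'s3.png')
for l in('hanger_pin','hook_seat','hook_ledge','hook_roof'): print(l,[(r['at'],r['conf']) for r in bot.pinpoint(p,l)[:1]])
cv2.imwrite('pics/c3.png',cv2.resize(p['frame'][150:250,240:340,::-1],None,fx=6,fy=6,interpolation=cv2.INTER_CUBIC))
print(bot.observe()['force'])
E
```

```text
hanger_pin []
hook_seat [([293.4, 209.5], 0.59)]
hook_ledge [([286.3, 212.4], 0.96)]
hook_roof [([291.0, 203.5], 0.65)]
[ 0.1307 -0.4885 -8.5568]
```

View pics/c3.png

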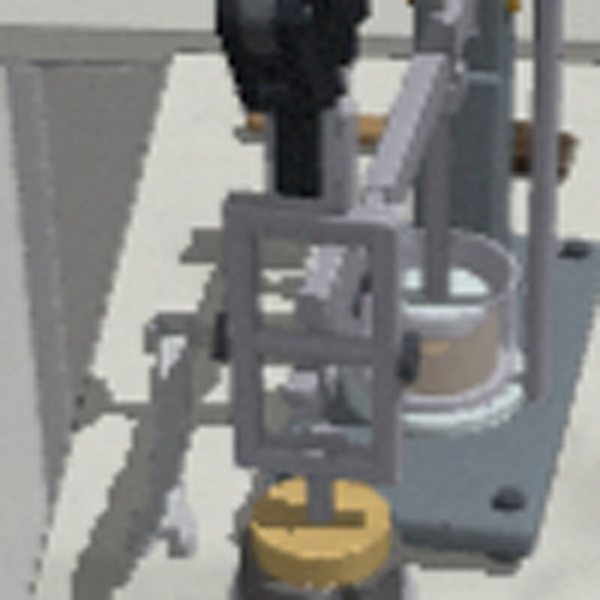

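The pin bar (row ~350) lies between the roof end (320,280) and the lip (300,385). I'll continue in.

Request:
{"method": "move_arm", "body": {"moves": "0 -0.6 0 0; 0 -1.2 0 0; 0 -1.8 0 0; 0 -2.4 0 0; 0 -3 0 0; 0 -3.6 0 0; 0 -4.2 0 0; 0 -4.8 0 0; 0 -5.4 0 0; 0 -6 0 0"}}

```text
clock: 20.18
position: [0.4561, -0.0985, 0.2671]
tool_rot: [-3.142, -0.0, -0.14]
force: [0.4, 0.2, -7.9]
grip_width: 0.0111
```

Request:
{"method": "move_arm", "body": {"moves": "0 -0.2 0 0; 0 -0.4 0 0; 0 -0.6 0 0; 0 -0.8 0 0; 0 -1 0 0; 0 -1.1 0 0; 0 -1.2 0 0; 0 -1.3 0 0; 0 -1.4 0 0; 0 -1.5 0 0"}}

```text
clock: 21.02
position: [0.4563, -0.0971, 0.2671]
tool_rot: [-3.142, 0.0, -0.14]
force: [0.4, 0.5, -6.8]
grip_width: 0.0111
```

Request:
{"method": "move_arm", "body": {"moves": "0 -0.1 0 0; 0 -0.2 0 0; 0 -0.3 0 0; 0 -0.4 0 0; 0 -0.5 0 0; 0 -0.6 0 0; 0 -0.7 0 0; 0 -0.8 0 0; 0 -0.9 0 0; 0 -1 0 0"}}

```text
clock: 21.85
position: [0.4565, -0.0961, 0.2671]
tool_rot: [-3.142, -0.0, -0.14]
force: [0.3, 0.1, -8.1]
grip_width: 0.0115
```

Request:
{"method": "move_arm", "body": {"moves": "0 -0.1 0 0; 0 -0.2 0 0; 0 -0.3 0 0; 0 -0.4 0 0; 0 -0.5 0 0; 0 -0.6 0 0; 0 -0.7 0 0; 0 -0.8 0 0; 0 -0.9 0 0; 0 -1 0 0"}}

```text
clock: 22.68
position: [0.4566, -0.0951, 0.2671]
tool_rot: [-3.142, -0.0, -0.14]
force: [-0.1, 0.1, -7.9]
grip_width: 0.0113
```

Request:
{"method": "move_arm", "body": {"moves": "0 0 0.2 0; 0 0 0.4 0; 0 0 0.6 0; 0 0 0.8 0; 0 0 1 0; 0 0 1.2 0; 0 0 1.4 0; 0 0 1.6 0; 0 0 1.8 0; 0 0 2 0"}}

```text
clock: 23.52
position: [0.4566, -0.0951, 0.2651]
tool_rot: [-3.142, 0.0, -0.14]
force: [-0.9, 0.3, -7.4]
grip_width: 0.0113
```

Request:
{"method": "move_arm", "body": {"moves": "0 0 0.5 0; 0 0 1 0; 0 0 1.5 0; 0 0 2 0; 0 0 2.5 0; 0 0 3 0; 0 0 3.5 0; 0 0 4 0; 0 0 4.5 0; 0 0 5 0"}}

```text
clock: 24.35
position: [0.4566, -0.0951, 0.2601]
tool_rot: [-3.142, -0.0, -0.14]
force: [0.6, -0.0, -7.6]
grip_width: 0.0116
```

Request:
{"method": "move_arm", "body": {"moves": "0 0 0.5 0; 0 0 1 0; 0 0 1.5 0; 0 0 2 0; 0 0 2.5 0; 0 0 3 0; 0 0 3.5 0; 0 0 4 0; 0 0 4.5 0; 0 0 5 0"}}

```text
clock: 25.18
position: [0.4566, -0.0951, 0.255]
tool_rot: [-3.142, 0.0, -0.14]
force: [0.1, 0.8, -6.6]
grip_width: 0.0113
```

Request:
{"method": "move_arm", "body": {"moves": "0 0 0.6 0; 0 0 1.2 0; 0 0 1.8 0; 0 0 2.4 0; 0 0 3 0; 0 0 3.6 0; 0 0 4.2 0; 0 0 4.8 0; 0 0 5.4 0; 0 0 6 0"}}

```text
clock: 26.02
position: [0.4566, -0.0952, 0.2491]
tool_rot: [-3.142, -0.0, -0.14]
force: [0.4, -0.0, -5.2]
grip_width: 0.0111
```

Request:
{"method": "move_arm", "body": {"moves": "0 0 0.8 0; 0 0 1.6 0; 0 0 2.4 0; 0 0 3.2 0; 0 0 4 0; 0 0 4.8 0; 0 0 5.6 0; 0 0 6.4 0; 0 0 7.2 0; 0 -0.2 8 0"}}

```text
clock: 26.85
position: [0.4566, -0.095, 0.2411]
tool_rot: [3.142, -0.0, -0.14]
force: [-1.3, -0.1, -3.7]
grip_width: 0.0112
```

Request:
{"method": "move_arm", "body": {"moves": "0 0 0.8 0; 0 -0.1 1.6 0; 0 -0.1 2.4 0; 0 -0.2 3.2 0; 0 -0.2 4 0; 0 -0.3 4.8 0; 0 -0.3 5.6 0; 0 -0.3 6.4 0; 0 -0.4 7.2 0; 0 -0.4 8 0"}}

```text
clock: 27.68
position: [0.4567, -0.0945, 0.2331]
tool_rot: [-3.142, -0.0, -0.14]
force: [0.2, 0.9, -3.4]
grip_width: 0.0114
```

```bash
cat > f.py <<'E'
from h import *
np.set_printoptions(precision=3,suppress=True)
F=[]
for i in range(12): bot.grab_frame('side');F.append(bot.observe()['force'])
F=np.array(F);print(F.mean(0),F.std(0),bot.observe()['clock'],bot.observe()['position'])
E
python3 f.py
```

```text
[ 0.063  1.039 -2.854] [0.409 0.533 0.613] 28.2833 [ 0.457 -0.095  0.233]
```

Request:
{"method": "move_arm", "body": {"moves": "0 -0.2 0.8 0; 0 -0.4 1.6 0; 0 -0.6 2.4 0; 0 -0.8 3.2 0; 0 -0.9 4 0; 0 -1 4.8 0; 0 -1.1 5.6 0; 0 -1.2 6.4 0; 0 -1.3 7.2 0; 0 -1.4 8 0"}}

```text
clock: 29.12
position: [0.4568, -0.0933, 0.225]
tool_rot: [3.141, 0.0, -0.14]
force: [0.5, -3.3, -1.1]
grip_width: 0.0114
```

```bash
python3 f.py
```

```text
[-0.323 -2.922 -1.844] [0.577 0.291 0.478] 29.7167 [ 0.457 -0.093  0.225]
```

Request:
{"method": "move_arm", "body": {"moves": "0 0.2 0 0; 0 0.4 0 0; 0 0.6 0.5 0; 0 0.7 1 0; 0 0.7 1.5 0; 0 0.7 2 0; 0 0.7 2.5 0; 0 0.7 3 0; 0 0.7 3.5 0; 0 0.7 4 0"}}

```text
clock: 30.55
position: [0.4568, -0.0936, 0.2211]
tool_rot: [-3.141, -0.0, -0.14]
force: [0.8, 1.9, -0.6]
grip_width: 0.0111
```

```bash
python3 f.py
```

```text
[ 0.251  3.549 -0.721] [0.482 0.443 0.436] 31.15 [ 0.457 -0.094  0.221]
```

Request:
{"method": "move_arm", "body": {"moves": "0 -0.1 0.2 0; 0 -0.2 0.4 0; 0 -0.3 0.6 0; 0 -0.4 0.8 0; 0 -0.5 1 0; 0 -0.5 1.2 0; 0 -0.5 1.4 0; 0 -0.6 1.6 0; 0 -0.6 1.8 0; 0 -0.6 2 0"}}

```text
clock: 31.98
position: [0.4568, -0.0933, 0.2191]
tool_rot: [3.142, 0.0, -0.14]
force: [0.9, 1.7, 0.0]
grip_width: 0.0113
```

```bash
python3 f.py
```

```text
[ 0.462  1.359 -0.555] [0.242 0.529 0.496] 32.5833 [ 0.457 -0.093  0.219]
```

Request:
{"method": "move_arm", "body": {"moves": "0 0 0.3 0; 0 -0.1 0.6 0; 0 -0.2 0.9 0; 0 -0.2 1.2 0; 0 -0.3 1.5 0; 0 -0.4 1.8 0; 0 -0.4 2.1 0; 0 -0.5 2.4 0; 0 -0.5 2.7 0; 0 -0.5 3 0"}}

```text
clock: 33.42
position: [0.4569, -0.0928, 0.2161]
tool_rot: [3.142, -0.0, -0.14]
force: [0.6, -0.3, -0.0]
grip_width: 0.0111
```

```bash
sed -i 's/range(12)/range(20)/' f.py; python3 f.py
```

```text
[-0.209 -0.232 -0.295] [0.389 0.49  0.481] 34.4167 [ 0.457 -0.093  0.216]
```

Request:
{"method": "move_arm", "body": {"moves": "0 0 0.3 0; 0 -0.1 0.6 0; 0 -0.1 0.9 0; 0 -0.2 1.2 0; 0 -0.2 1.5 0; 0 -0.2 1.7 0; 0 -0.2 1.7 0; 0 -0.2 1.7 0; 0 -0.2 1.7 0; 0 -0.2 1.7 0"}}

```text
clock: 35.25
position: [0.457, -0.0926, 0.2144]
tool_rot: [-3.142, -0.0, -0.14]
force: [-0.0, -0.3, 0.6]
grip_width: 0.0111
```

```bash
python3 f.py; python3 - <<'E'
from h import *
p=bot.grab_frame('side')
cv2.imwrite('pics/c4.png',cv2.resize(p['frame'][150:270,240:340,::-1],None,fx=5,fy=5,interpolation=cv2.INTER_CUBIC))
E
```

```text
[-0.312 -0.556 -0.088] [0.441 0.524 0.587] 36.25 [ 0.457 -0.093  0.214]
```

View pics/c4.png

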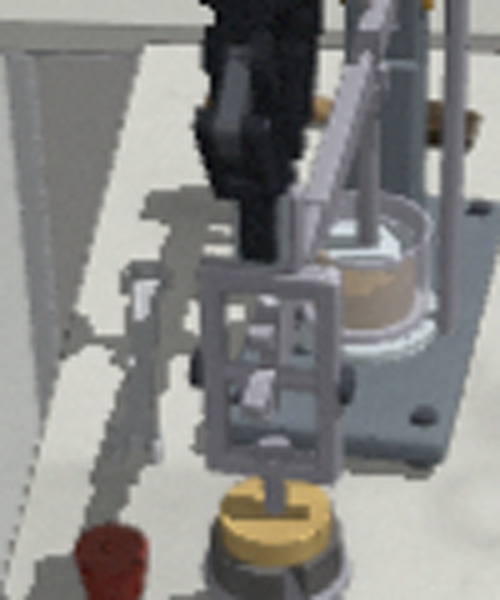

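Beam carries it (residual ≈ -0.1 N); the beak (258,390) is in front of the pin in the window. Release.

Request:
{"method": "move_arm", "body": {"moves": "0 0 0 0; 0 0 0 0; 0 0 0 0; 0 0 0 0; 0 0 0 0; 0 0 0 0; 0 0 0 0; 0 0 0 0; 0 0 0 0; 0 0 0 0", "grip": 0.5, "grip_force": 20}}

```text
clock: 37.13
position: [0.457, -0.0926, 0.2144]
tool_rot: [-3.142, 0.0, -0.14]
force: [0.1, -0.2, 0.2]
grip_width: 0.0427
```

Request:
{"method": "move_arm", "body": {"moves": "0 0 -2 0; 0 0 -6 0; 0 0 -12 0; 0 0 -20 0; 0 0 -30 0; 0 0 -40 0; 0 0 -52 0; 0 0 -64 0; 0 0 -76 0; 0 0 -85 0"}}

```text
clock: 37.97
position: [0.4572, -0.0926, 0.3013]
tool_rot: [-3.142, -0.002, -0.14]
force: [-0.3, -0.7, -0.4]
grip_width: 0.043
```

```bash
python3 - <<'E'
from h import *
np.set_printoptions(precision=4,suppress=True)
for i in range(3):
    p=bot.grab_frame('side');C=cloud(p);Q=sel(C,(.41,-.14,.11),(.51,-.07,.21));Q=Q[Q[:,1]<np.percentile(Q[:,1],60)]
    print(bot.observe()['clock'],Q.mean(0),sel(C,(.41,-.14,.2),(.51,-.07,.28)).max(0),[(r['at'],r['conf']) for r in bot.pinpoint(p,'hanger_pin')[:1]],[(r['at'],r['conf']) for r in bot.pinpoint(p,'hook_seat')[:1]])
    [bot.grab_frame('side') for _ in range(6)]
cv2.imwrite('pics/c5.png',cv2.resize(p['frame'][130:290,220:380,::-1],None,fx=3.7,fy=3.7,interpolation=cv2.INTER_CUBIC))
E
```

```text
38.0167 [ 0.4669 -0.1015  0.1675] [ 0.4884 -0.0877  0.2476] [([291.8, 225.3], 0.93)] [([294.4, 225.0], 0.67)]
38.4667 [ 0.467  -0.1016  0.1684] [ 0.4882 -0.0847  0.2474] [([290.1, 226.0], 0.68)] [([293.7, 224.2], 0.78)]
38.9167 [ 0.4665 -0.1016  0.1669] [ 0.4883 -0.0849  0.248 ] [([292.2, 222.5], 0.75)] [([293.5, 222.7], 0.7)]
```

View pics/c5.png

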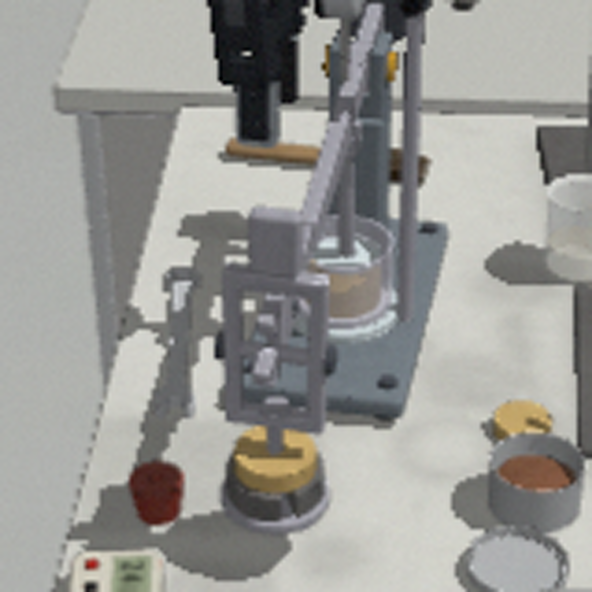

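The hanger hangs upright at (275,350), its pin is behind the beak at (263,362), the gripper is clear above, and nothing moved over three frames. Handing in.

```bash
python3 -c "
from workcell import bot
print(bot.job_done())"
```

```text
the job is handed in; nothing more can be done
None
```

The hanger is on the hook and hanging free, and the job is handed in at about 39 s; no verdict came back.

- **What I did:** I gripped the tab and lifted the hanger, which weighs about 8 N. I then brought the pin sideways over the lip under the roof and lowered it into the throat. I eased the load on at about 10 mm/s or less until the arm carried about -0.1 ± 0.13 N, then opened the gripper and withdrew straight up.
- **Last checks:**
  - The hanger's height and position held steady to about 1.5 mm over 0.9 s.
  - The top of the tab was at 0.248 m, which puts the pin at about 0.152 m. That is a sag of about 38 mm, or 0.127 rad.
  - The pin and hook seat the networks found agreed to within 4 pixels.
  - By eye the hanger was upright with the gripper clear. The things near the beam looked undisturbed, but I did not measure them, and the rest were out of the last view.
- **Disagreements:** While easing down, the pin stuck in the throat and the sideways force reached about ±3.5 N. I corrected that to under 0.6 N before letting go. I never felt the throat's back wall on the way in, so I judged the pin to be over the throat because it met no resistance going down.

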